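# Fit the insulating spacer in a battery module and hold it clamped

### The arm

A 6-joint arm with a two-finger parallel gripper is mounted at the origin on the work surface. World frame = base frame: x ahead of the robot, y to its left, z up, the work surface at z = 0. Lengths are in mm, angles in rad, forces in N, time in s.
With the tool pointing down it reaches from about 250 to 850 mm from the base axis. Payload 12.5 kg.
Tool frame: the origin (TCP) lies midway between the tips of the shut fingers; the grasp point (between the pads) lies 19 mm behind it; x points along the fingers, z is the direction in which the jaws open and shut, and the axes are right-handed (so a half turn about x gives the same grasp; the last joint's range is limited). The gripper opens to 93 mm and grips with 3 to 60 N. Pads are 15 mm wide; open, the fingers measure 128 mm over their backs; the gripper's body (75 mm by 188 mm) begins 65 mm behind the grasp point.
Start: joints at [1.1, 0.351, 1.652, -0, 1.139, -0.085], TCP at [206.933, 509.571, 194.033] pointing down, gripper open.
Joint ranges: [-2.75, 2.75], [-0.79, 2.1], [0.01, 2.65], [-1.57, 4.71], [0.07, 3.14], [-2.87, 2.87]. Speed limits (rad/s): [2.22, 2.22, 2.79, 3.14, 3.14, 3.14].

### API

Orientations are given as a unit quaternion [w, x, y, z].
In Python, from rig import sense, snapshot, camera_info, sign_off, trace, spot_point gives the robot as it stands. The module is installed in compiled form; this text tells all that it offers.
- The arm moves only by the tool drive_tool, never from a script. Its argument "increments" is a list of rows, each an object with "claw": the opening, from 0 (shut) to 1 (fully open); "slide": the shift along the tool's x, y, z in m, a list of three; "rotation": the turn, a rotation vector about the tool's x, y, z in degrees, a list of three. A call has 1 to 10 rows; each row shifts and turns the commanded pose from where the row before left it, along the tool's axes as they then stand; what a row does not reach is not made up. A row lasts 1/8 s, in which the tool goes at most 62.5 mm and 10.7 degrees, less where a joint would pass 70% of its speed; a pose out of reach is approached as far as the arm can. A call is refused whole if a number of a shift passes 0.0625 or a number of a turn 10.7, either way. A call with a gripper value outside its range is refused whole. The fingers move at their own pace and stop on an object; "newtons" is the grip in N (left out, the last holds). Time passes only in rows, so rows that do not move let the fingers close. It gives the time, the measured TCP pose, the force and the opening at its end, in the units of the state.
- sense(): the state, without advancing time (a new reading comes with each control period).
- snapshot(name): name is "scene" or "top"; returns (picture, depth): 400x640x3 uint8, red, green, blue; 400x640 float32, mm along the optical axis (not along the pixel's ray), 0 where there is no reading.
- camera_info(name): a dict with "intrinsics" (3x3 intrinsics, pixels), "rvec" (rotation vector, rad) and "tvec" (3), from world to camera coordinates, as OpenCV has them. Camera axes: x right, y down, z forward; pixel columns grow to the right and rows downward; lengths in mm; the calibration is good to about 2 mm. A picture is of the moment at which its call begins. camera_info takes no time and is no camera call.
- sign_off(): hands the job in, once; it reports no verdict.
Trained networks look in the newest picture that a camera, given by its name, has taken for a name from the list of things; names that differ only in an ending like _2 or _b are one class to them, and where a whole thing is asked for, a point or a joint stands for the part that bears it (a point fixed in the world has none). Each returns a list of dicts, best first, with "conf" (0 to 1); they miss things now and then, are a little off and sometimes report something else, mostly with a low value. They report only what shows in the picture. A call takes as long as a camera call.
- trace(label, camera): "region" (400x640 bool, what is visible of it) and "rect" ([left, top, width, height] in pixels, round what is visible of it).
- spot_point(label, camera): "xy" ([column, row] in pixels: a listed point, or the origin of a listed thing).
The state is a dict: "time": time; "qpos": joint angles; "qvel": joint speeds; "joint_efforts": joint torques, N m; "position": TCP position; "ee_rot": TCP orientation; "wrist_force": force on the tool from outside, world axes, zero at the start; "ft_torque": the same for the moment, N m; "opening": finger opening in mm.
Only numpy, scipy, OpenCV 4.12 (cv2) and the standard library are available. Lean on these libraries where they do the work, as an engineer would, in place of code of your own. Each camera call takes 0.05 s, during which the arm holds its last target. There are 200 camera calls.

### The job

Take the orange spacer out of its rack and slide it, handle tab up, down into the one gap between the blue cell blocks and the green clamp plate that is wide enough for it, until it stands on the fixture's floor, and let go of it. Then push the clamp plate by its black upright grip towards the cell blocks until the spacer is squeezed flush and firmly between plate and block, and finish while still holding the plate pressed. Leave the other things on the bench where they are.

Things in the scene. Friction and masses are not known exactly. Their poses are not given: they have to be found in the camera images.
- fixture: clamping fixture fixed to the bench. Origin on the bench; x: the way the clamp plate closes, y along the plate, z up. Floor plate x -130..110, y +-125, top at z = 8 mm. Three blue blocks side by side at y = -74, 0, 74 mm (which is where varies), backs at x = 95. Green clamp plate in front of them: x -3.5..10.5 when open, 226 mm long, top at z = 58. Grey bearings at x = -75, y = +-90, top z = 50.
- block_a: blue cell block, fixed in the fixture: 75 mm deep (x), 70 mm wide (y), 50 mm high. Origin at the middle of its rear lower edge, on the fixture floor; its axes are parallel to the fixture's, it reaches from x = -75 to 0. The open clamp plate leaves a gap of 9.5 mm in front of it.
- block_b: second blue cell block, same as block_a: 75 mm deep, gap of 9.5 mm when the plate is open
- block_c: third blue cell block, 64.5 mm deep (x = -64.5 to 0 in its own frame), otherwise like block_a (70 mm wide, 50 mm high, origin at the middle of its rear lower edge). The open clamp plate leaves a gap of 20 mm in front of it, 70 mm long and open at the top.
- clamp_plate (a joint): travel of the clamp plate and its grip towards the blocks, m: 0 = open (rest), 0.008 = the spacer is squeezed in the wide gap, 0.0095 = end stop with no spacer. A spring pushes it back open: about 6 N to start moving, 8.5 N at 8 mm; it springs back when let go.
- clamp_grip (a point): point on the black upright grip of the clamp plate: 22 mm along x, 24 mm along y, its top 22 mm above this point, free for 40 mm below it, 60 mm in front of the plate. Axes as the fixture's; push it along +x. A total push of about 12 to 20 N squeezes the spacer well.
- spacer_mid (a point): centre of the orange spacer, 46.5 mm above its foot. 12 mm thick (x), 93 mm high (z): a blade 44 mm wide (y), 55 mm high with a slightly narrower foot, and above it a grip tab 26 mm wide, 12 mm thick, 38 mm high. About 70 g. Starts upright in its rack, foot 5 mm above the bench; alike when turned half a turn.
- rack: grey rack block fixed to the bench, 50 x 85 x 30 mm, origin at the centre of its underside, with one slot 16 x 48 mm, 25 mm deep, in which the spacer stands; x across the slot
- scanner: black and yellow hand scanner, about 120 x 130 mm, 40 mm high, lying on the bench; bystander
- pen_cup: dark round cup with pens, 80 mm across, 135 mm high; bystander
- screwdriver: screwdriver lying on the bench; bystander
- tape: flat yellow roll of tape, 84 mm across, 25 mm high; bystander
- bottle: white bottle with red cap, 56 mm across, 140 mm high; bystander
- cell: single steel battery cell standing upright, 21 mm across, 70 mm high; bystander

How it is judged:
By the outcome, as a careful person would: the job done as asked, in the order asked, and still so for the second after the job is handed in, while the arm keeps its last pose, push and grip.
It also fails if it takes over 58 s, if anything falls off the work surface, if the arm or the gripper's body presses on something with over 40 N, if the wrist force passes 120 N, or if a joint passes its speed limit or range.

## Working session

There is one attempt and no reset: what is moved stays moved. The work goes in short steps, Python scripts to look and compute and a tool call to move; the robot and the scene stay as the last step left them, time stands still between calls to the robot, and variables do not carry over. Pictures are saved under pics/ and viewed, on a budget of 10 in all, crops included, one or two more only if the job needs it, and the job is handed in when it is done.

Besides the shell and the picture viewer there is one more tool, called after ">>>" in YAML: its name, and indented under it one key for each argument. drive_tool: Moves the arm, as the interface text tells. Its arguments: {"type":"object","properties":{"increments":{"type":"array"},"newtons":{"type":"number"}},"required":["increments"]}

```bash
mkdir -p pics
cat > h.py <<'E'
import numpy as np, cv2
from rig import *
from scipy.spatial.transform import Rotation as R
np.set_printoptions(precision=2,suppress=True)
def cam(n):
    c=camera_info(n); K=np.array(c['intrinsics'],float).reshape(3,3)
    return K,cv2.Rodrigues(np.array(c['rvec'],float))[0],np.array(c['tvec'],float).ravel()
def cloud(n,depth):
    K,Rm,t=cam(n); v,u=np.mgrid[0:400,0:640]
    p=np.stack([(u-K[0,2])/K[0,0]*depth,(v-K[1,2])/K[1,1]*depth,depth],-1)
    return (p-t)@Rm      # world, 400x640x3
def proj(n,P):
    K,Rm,t=cam(n); return cv2.projectPoints(np.array(P,float).reshape(-1,1,3),Rm,t,K,None)[0].reshape(-1,2)
def onz(n,uv,z):
    K,Rm,t=cam(n); d=Rm.T@np.linalg.solve(K,[uv[0],uv[1],1]); o=-Rm.T@t
    return o+d*(z-o[2])/d[2]
E
python3 - <<'E'
from h import *
for n in ("scene","top"):
    im,d=snapshot(n); np.savez(n+'0.npz',im=im,d=d)
    cv2.imwrite(f'pics/{n}0.png',im[...,::-1])
    K,Rm,t=cam(n);print(n,K.ravel(),-Rm.T@t)
    W=cloud(n,d)
    for l in ("rack","spacer_mid","clamp_grip","fixture","block_c","block_a"):
        try:
            for r in spot_point(l,n)[:3]: print(n,l,r['xy'],round(r['conf'],2),W[int(r['xy'][1]),int(r['xy'][0])])
        except Exception as e: print(l,e)
s=sense();print(s)
E
```

```text
scene [478.08   0.   317.63   0.   478.08 202.39   0.     0.     1.  ] [ 887.42 -550.83 1121.89]
scene rack [242.7, 305.7] 0.96 [ 530.03 -281.65   26.8 ]
scene spacer_mid [241.0, 298.2] 0.81 [ 527.01 -275.64   54.5 ]
scene clamp_grip [319.7, 185.5] 0.87 [536.21  67.35 104.37]
scene clamp_grip [386.6, 211.2] 0.64 [715.73 104.52  74.51]
scene clamp_grip [301.1, 124.8] 0.51 [332.65 303.17  -2.19]
scene fixture [345.3, 216.6] 0.87 [624.89  53.65  44.13]
scene block_c [357.9, 254.2] 0.92 [710.67 -45.45  79.19]
scene block_c [375.9, 231.4] 0.77 [717.83  38.6   71.61]
scene block_c [387.0, 211.4] 0.75 [718.31 104.46  76.73]
scene block_a [357.9, 254.2] 0.92 [710.67 -45.45  79.19]
scene block_a [375.9, 231.4] 0.77 [717.83  38.6   71.61]
scene block_a [387.0, 211.4] 0.75 [718.31 104.46  76.73]
top [473.26   0.   308.9    0.   473.26 193.93   0.     0.     1.  ] [ 343.15   47.91 1276.44]
top rack [468.5, 150.6] 0.72 [ 671.4  -376.4    63.19]
top rack [427.2, 212.4] 0.69 [ 512.36 -266.18   30.07]
top rack [430.4, 149.1] 0.58 [ 687.9  -287.74   19.47]
top spacer_mid [429.1, 205.0] 0.47 [ 523.84 
[... 276 characters left out ...]
 [702.07  81.23  61.14]
top block_c [268.7, 143.5] 0.87 [701.46 153.35  58.15]
top block_c [325.2, 145.3] 0.8 [691.99   1.65  62.55]
top block_a [295.4, 142.0] 0.94 [702.07  81.23  61.14]
top block_a [268.7, 143.5] 0.87 [701.46 153.35  58.15]
top block_a [325.2, 145.3] 0.8 [691.99   1.65  62.55]
{'time': 0.7, 'qpos': array([ 1.1 ,  0.35,  1.65, -0.  ,  1.14, -0.08]), 'qvel': array([-0., -0.,  0.,  0.,  0.,  0.]), 'joint_efforts': array([ -0.  , -49.72, -28.55,   0.07,   0.02,   0.  ]), 'position': array([206.93, 509.55, 194.03]), 'ee_rot': array([ 0.59, -0.39,  0.59,  0.39]), 'wrist_force': array([-0.53, -0.64, -0.27]), 'ft_torque': array([-0.03,  0.06, -0.02]), 'opening': 93.26242724078354}
```

View pics/scene0.png

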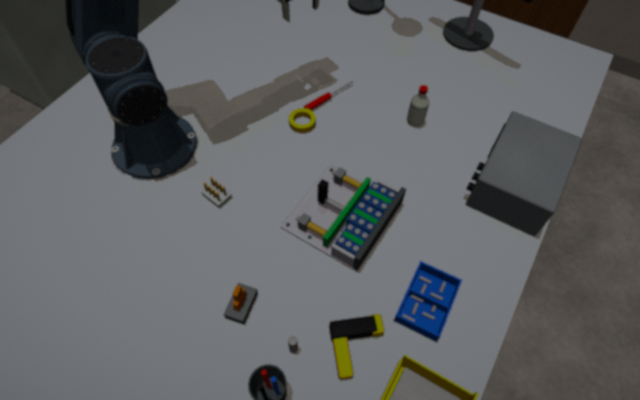

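View pics/top0.png

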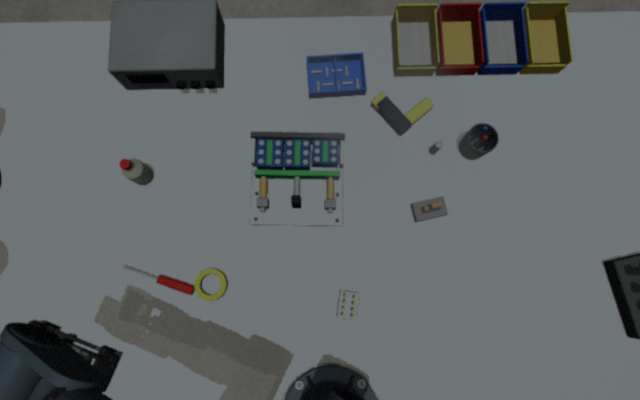

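The fixture is at (297,180) in top and (345,215) in scene, with the wide gap in front of the right-hand block in top, at (325,165). The rack is at (430,209) in top. Next I'll measure these more exactly.

Run:
```python
from h import *
z0=np.load('top0.npz'); im,d=z0['im'],z0['d']
W=cloud('top',d)
hsv=cv2.cvtColor(im,cv2.COLOR_RGB2HSV)
def rect(m,z,name):
    ys,xs=np.nonzero(m); P=np.array([onz('top',(x,y),z)[:2] for x,y in zip(xs,ys)],np.float32)
    c,e,v=cv2.PCACompute2(P,None); 
    print(name,len(P),'c',c,'dir',np.degrees(np.arctan2(e[0,1],e[0,0])), 'mar',cv2.minAreaRect(P), 'z med',np.median(W[...,2][m]))
H,S,V=hsv[...,0],hsv[...,1],hsv[...,2]
def roi(a,b,c,d_): 
    m=np.zeros(H.shape,bool); m[b:d_,a:c]=1; return m
g=(H>45)&(H<80)&(S>120)&roi(245,165,350,185); rect(g,58,'plate')
# dark background rack
rk=roi(405,190,455,228)&(W[...,2]>15)&(W[...,2]<150); rect(rk,30,'rackdepth')
rk=roi(405,190,455,228)&(V<0.75*np.median(V[190:228,405:455])); rect(rk,30,'rackV')
o=(H>3)&(H<20)&(S>130)&roi(405,190,455,228); rect(o,98,'spacer')
bl=(H>100)&(H<130)&(S>120)&roi(245,130,350,172); rect(bl,58,'blocks')
bk=(V<70)&roi(285,185,308,212); rect(bk,120,'grip')
a=cv2.resize(im[120:235,235:455],None,fx=3.6,fy=3.6,interpolation=cv2.INTER_CUBIC)
cv2.imwrite('pics/topc.png',cv2.convertScaleAbs(a[...,::-1],alpha=1.6))
z1=np.load('scene0.npz');a=cv2.resize(z1['im'][150:335,210:420],None,fx=3.2,fy=3.2,interpolation=cv2.INTER_CUBIC)
cv2.imwrite('pics/scenec.png',cv2.convertScaleAbs(a[...,::-1],alpha=1.6))
```

```text
plate 516 c [[618.35  94.74]] dir 87.69049 mar ((618.2876586914062, 81.08096313476562), (213.69351196289062, 21.60338020324707), 88.99085998535156) z med 58.27597808032026
rackdepth 629 c [[ 522.85 -271.47]] dir 102.18206 mar ((522.9229736328125, -271.2734375), (51.01853561401367, 89.10504150390625), 12.05321979522705) z med 31.497895423936203
rackV 564 c [[ 518.7  -267.91]] dir 99.042915 mar ((520.0569458007812, -270.086181640625), (50.119361877441406, 89.79662322998047), 11.148406982421875) z med 30.701475828067828Traceback (most recent call last):
  File "<stdin>", line 16, in <module>
  File "<stdin>", line 7, in rect
cv2.error: OpenCV(4.12.0) /io/opencv/modules/core/src/matmul.dispatch.cpp:788: error: (-215:Assertion failed) nsamples > 0 in function 'calcCovarMatrix'
```

Run:
```python
from h import *
z0=np.load('top0.npz'); im,d=z0['im'],z0['d']
W=cloud('top',d)
hsv=cv2.cvtColor(im,cv2.COLOR_RGB2HSV);H,S,V=[hsv[...,i].astype(int) for i in range(3)]
print(im[207,425:436].tolist())
def rect(m,z,name):
    ys,xs=np.nonzero(m)
    if len(xs)<5: print(name,'none');return
    P=np.array([onz('top',(x,y),z)[:2] for x,y in zip(xs,ys)],np.float32)
    print(name,len(P),P.mean(0),'mar',cv2.minAreaRect(P),'z',np.median(W[...,2][m]))
def roi(a,b,c,d_): 
    m=np.zeros(H.shape,bool); m[b:d_,a:c]=1; return m
rect((S>110)&((H<22)|(H>172))&roi(412,190,450,225)&(V>60),98,'orange')
rect(roi(412,190,450,225)&(W[...,2]>70),98,'tab depth')
rect(roi(412,190,450,225)&(W[...,2]>22),30,'rack')
Z=W[...,2]
rect(roi(240,125,350,235)&(Z>40)&(W[...,0]<632)&(W[...,0]>600),58,'plate depth')
rect(roi(240,125,350,235)&(Z>40)&(W[...,0]>632),58,'blocks depth')
rect(roi(240,125,350,235)&(Z>75),104.5,'grip depth')
rect(roi(240,125,350,235)&(Z>75)&(Z<130),104.5,'grip depth')
# plate front/back edges by column of depth profile
for x in (255,262,275,285,310,322,330,338): print(x,[f"{Z[y,x]:.0f}" for y in range(160,182)])
z1=np.load('scene0.npz')
a=cv2.resize(im[120:235,235:455],None,fx=3.6,fy=3.6,interpolation=cv2.INTER_CUBIC)
b=cv2.resize(z1['im'][160:270,270:415],None,fx=3.,fy=3.,interpolation=cv2.INTER_CUBIC)
cc=cv2.resize(z1['im'][270:335,210:300],None,fx=3.,fy=3.,interpolation=cv2.INTER_CUBIC)
c=np.zeros((a.shape[0]+b.shape[0],800,3),np.uint8)[:600]
a=cv2.resize(a,None,fx=.6,fy=.6)
c[:a.shape[0],:a.shape[1]]=a; y=a.shape[0]; c[y:y+b.shape[0],:b.shape[1]]=b[:600-y]; c[y:y+cc.shape[0],450:450+cc.shape[1]]=cc
cv2.imwrite('pics/crops.png',cv2.convertScaleAbs(c[...,::-1],alpha=1.6))
```

```text
[[101, 80, 60], [107, 84, 60], [102, 81, 58], [81, 66, 54], [60, 53, 50], [56, 51, 49], [60, 53, 50], [79, 65, 53], [87, 72, 55], [87, 72, 56], [87, 72, 56]]
orange 27 [ 520.02 -268.85] mar ((519.2440185546875, -264.74847412109375), (7.139228343963623, 38.90131759643555), 17.36751937866211) z 98.63352980618447
tab depth 80 [ 521.19 -269.85] mar ((508.5614318847656, -274.2208251953125), (66.41693115234375, 104.62039947509766), 51.25115966796875) z 98.77798994586578
rack 615 [ 523.34 -272.5 ] mar ((524.2973022460938, -274.25439453125), (84.69925689697266, 93.00733947753906), 7.063122272491455) z 31.793212919289044Traceback (most recent call last):
  File "<stdin>", line 17, in <module>
  File "<stdin>", line 9, in rect
  File "h.py", line 15, in onz
    K,Rm,t=cam(n); d=Rm.T@np.linalg.solve(K,[uv[0],uv[1],1]); o=-Rm.T@t
           ~~~^^^
  File "h.py", line 6, in cam
    c=camera_info(n); K=np.array(c['intrinsics'],float).reshape(3,3)
ValueError: time passes only in moves, steps and waits
```

```bash
sed -i 's/^def cam(n):/import functools\n@functools.lru_cache\ndef cam(n):/' h.py
python3 - <<'E'
from h import *
z0=np.load('top0.npz'); im,d=z0['im'],z0['d']
W=cloud('top',d); Z=W[...,2]
def roi(a,b,c,d_): 
    m=np.zeros(Z.shape,bool); m[b:d_,a:c]=1; return m
def rect(m,z,name):
    n,L,st,_=cv2.connectedComponentsWithStats(m.astype(np.uint8),connectivity=4)
    m=L==1+np.argmax(st[1:,4])
    ys,xs=np.nonzero(m); P=np.array([onz('top',(x,y),z)[:2] for x,y in zip(xs,ys)],np.float32)
    print(name,len(P),P.mean(0),'mar',cv2.minAreaRect(P),'z',np.median(Z[m]))
rect(roi(412,190,450,225)&(Z>85),98,'tab')
rect(roi(405,190,455,228)&(Z>20),30,'rack')
rect(roi(240,125,350,235)&(Z>50)&(Z<75)&(W[...,0]<632)&(W[...,0]>600),58,'plate')
rect(roi(240,125,350,235)&(Z>40)&(W[...,0]>636),58,'blocks')
rect(roi(270,180,320,220)&(Z>85),104.5,'grip')
for x in (262,275,285,310,322,330,338): print(x,[f"{Z[y,x]:.0f}" for y in range(160,182)])
z1=np.load('scene0.npz')
up=lambda i,f:cv2.resize(i,None,fx=f,fy=f,interpolation=cv2.INTER_CUBIC)
a=up(im[125:230,240:350],3.2); b=up(z1['im'][160:270,270:415],3.); e=up(im[190:230,400:460],5); f=up(z1['im'][275:330,215:270],5)
c=np.zeros((600,800,3),np.uint8)
for q,(x,y) in ((b,(0,0)),(a,(445,0)),(e,(445,340)),(f,(0,335))):
    q=q[:600-y,:800-x]; c[y:y+q.shape[0],x:x+q.shape[1]]=q
cv2.imwrite('pics/crops.png',cv2.convertScaleAbs(c[...,::-1],alpha=1.6))
E
```

```text
tab 59 [ 522.56 -271.86] mar ((522.7349243164062, -271.1449890136719), (12.876469612121582, 29.611244201660156), 10.33359432220459) z 98.84876270487877
rack 618 [ 523.15 -271.91] mar ((523.018310546875, -271.17376708984375), (50.55979919433594, 89.60646057128906), 11.584888458251953) z 31.72208902115537
plate 509 [620.13  78.11] mar ((619.4749145507812, 78.537841796875), (224.55154418945312, 17.09903907775879), 87.96041870117188) z 59.189773289529604
blocks 3063 [685.44  80.5 ] mar ((683.9385375976562, 76.53003692626953), (251.82830810546875, 99.03128051757812), 88.98090362548828) z 60.83899643501196
grip 85 [540.64  81.61] mar ((540.9369506835938, 81.82632446289062), (20.120405197143555, 25.47267723083496), 89.22956848144531) z 105.32304877988302
262 ['61', '63', '63', '60', '61', '61', '50', '36', '26', '55', '55', '57', '61', '60', '59', '46', '43', '39', '42', '44', '47', '42']
275 ['66', '61', '59', '61', '62', '62', '49', '39', '30', '58', '58', '61', '55', '60', '59', '50', '37', '21', '13', '10', '8', '12']
285 ['61', '57', '57', '59', '55', '61', '55', '39', '28', '17', '62', '59', '63', '60', '59', '49', '36', '26', '8', '12', '6', '7']
310 ['7', '12', '12', '6', '12', '10', '11', '9', '8', '8', '62', '60', '60', '61', '62', '57', '40', '34', '18', '9', '11', '9']
322 ['59', '61', '59', '55', '42', '28', '18', '11', '9', '6', '61', '61', '58', '56', '62', '57', '48', '32', '26', '6', '8', '10']
330 ['61', '59', '60', '53', '42', '32', '14', '11', '9', '12', '62', '57', '62', '59', '57', '58', '44', '42', '41', '49', '49', '46']
338 ['5', '12', '7', '10', '12', '8', '10', '11', '13', '7', '12', '62', '59', '53', '62', '60', '52', '36', '21', '5', '10', '13']
```

View pics/crops.png

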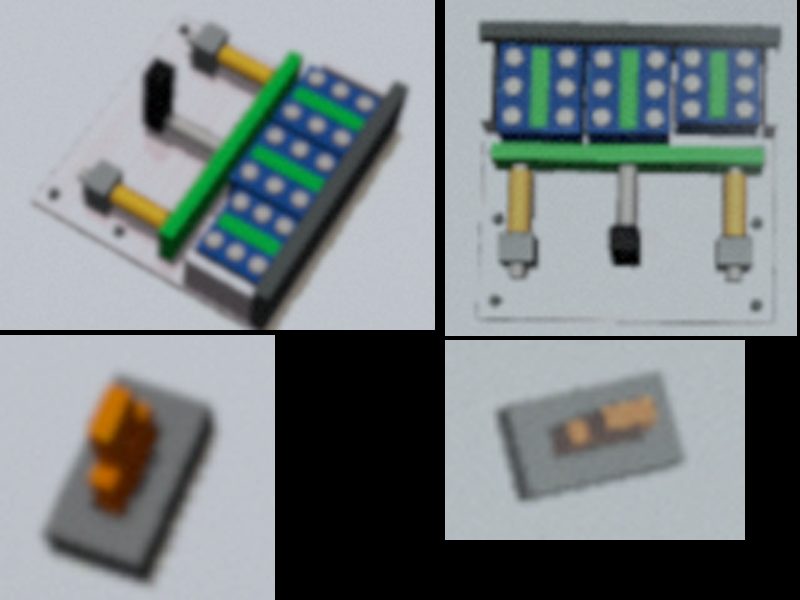

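The crops show the wide gap at the right end in top (720,137) and at the near end in scene. The spacer stands in its rack, with the tab at (630,412) in the rack crop. Next I'll work out the approach in tool axes.

```bash
cat >> h.py <<'E'
def to(target,yawdeg):
    """tool-frame shift to target after turning about tool x so jaws (tool z) lie along yawdeg (mod 180)"""
    s=sense(); q=s['ee_rot']; A=R.from_quat([q[1],q[2],q[3],q[0]]).as_matrix()
    z=A[:,2]; cur=np.degrees(np.arctan2(z[1],z[0])); dw=(yawdeg-cur+90)%180-90
    B=R.from_rotvec([0,0,np.radians(dw)]).as_matrix()@A
    print('t',s['time'],'TCP',s['position'],'x',A[:,0],'jaw',cur,'turn about tool x (deg)',np.degrees((R.from_matrix(A.T@B)).as_rotvec()),'F',s['wrist_force'],'open',s['opening'],'q6',s['qpos'][5])
    print('shift now-axes',A.T@(np.array(target)-s['position'])/1000,' after turn',B.T@(np.array(target)-s['position'])/1000)
E
python3 -c "
from h import *
to([522.7,-271.3,170],11.6)"
```

```text
t 0.7 TCP [206.93 509.55 194.03] x [ 0. -0. -1.] jaw 67.89552979959184 turn about tool x (deg) [56.3  0.   0. ] F [-0.53 -0.64 -0.27] open 93.26242724078354 q6 -0.08457381893045776
shift now-axes [ 0.02 -0.59 -0.6 ]  after turn [ 0.02 -0.83  0.15]
```

>>> drive_tool:
  increments:
    - {"claw": 0.5,"slide": [0,0,0],"rotation": [9.4,0,0]}
    - {"claw": 0.5,"slide": [0,0,0],"rotation": [9.4,0,0]}
    - {"claw": 0.5,"slide": [0,0,0],"rotation": [9.4,0,0]}
    - {"claw": 0.5,"slide": [0,0,0],"rotation": [9.4,0,0]}
    - {"claw": 0.5,"slide": [0,0,0],"rotation": [9.4,0,0]}
    - {"claw": 0.5,"slide": [0,0,0],"rotation": [9.3,0,0]}
    - {"claw": 0.5,"slide": [0,-0.052,0.009],"rotation": [0,0,0]}
    - {"claw": 0.5,"slide": [0,-0.052,0.009],"rotation": [0,0,0]}
    - {"claw": 0.5,"slide": [0,-0.052,0.009],"rotation": [0,0,0]}
    - {"claw": 0.5,"slide": [0,-0.052,0.009],"rotation": [0,0,0]}

```text
time: 1.95
position: [284.4, 311.6, 194.2]
ee_rot: [0.704, -0.071, 0.703, 0.072]
wrist_force: [0.2, 0.1, 0.4]
opening: 46.3
```

>>> drive_tool:
  increments:
    - {"claw": 0.5,"slide": [0,-0.052,0.009],"rotation": [0,0,0]}
    - {"claw": 0.5,"slide": [0,-0.052,0.009],"rotation": [0,0,0]}
    - {"claw": 0.5,"slide": [0,-0.052,0.009],"rotation": [0,0,0]}
    - {"claw": 0.5,"slide": [0,-0.052,0.009],"rotation": [0,0,0]}
    - {"claw": 0.5,"slide": [0,-0.052,0.009],"rotation": [0,0,0]}
    - {"claw": 0.5,"slide": [0,-0.052,0.009],"rotation": [0,0,0]}
    - {"claw": 0.5,"slide": [0,-0.052,0.009],"rotation": [0,0,0]}
    - {"claw": 0.5,"slide": [0,-0.052,0.009],"rotation": [0,0,0]}
    - {"claw": 0.5,"slide": [0,-0.052,0.009],"rotation": [0,0,0]}
    - {"claw": 0.5,"slide": [0,-0.052,0.009],"rotation": [0,0,0]}

```text
time: 3.2
position: [477.1, -180.1, 194.1]
ee_rot: [0.704, -0.071, 0.703, 0.071]
wrist_force: [1.6, -0.1, 1.1]
opening: 46.7
```

>>> drive_tool:
  increments:
    - {"claw": 0.5,"slide": [0,-0.052,0.009],"rotation": [0,0,0]}
    - {"claw": 0.5,"slide": [0,-0.052,0.009],"rotation": [0,0,0]}
    - {"claw": 0.5,"slide": [0,0,0],"rotation": [0,0,0]}
    - {"claw": 0.5,"slide": [0,0,0],"rotation": [0,0,0]}

```text
time: 3.7
position: [514.9, -276.1, 193.8]
ee_rot: [0.703, -0.071, 0.704, 0.072]
wrist_force: [-0.2, 0.3, -0.0]
opening: 46.4
```

Run:
```python
from h import *
np.set_printoptions(precision=4,suppress=True)
to([522.7,-271.3,66],11.6)
im,d=snapshot('scene'); a=cv2.resize(im[240:340,170:310],None,fx=4,fy=4,interpolation=cv2.INTER_CUBIC)
cv2.imwrite('pics/s1.png',cv2.convertScaleAbs(a[...,::-1],alpha=1.6))
print(proj('scene',[[522.7,-271.3,98]]), proj('scene',[sense()['position']]))
```

```text
t 3.7 TCP [ 514.8999 -276.0529  193.7649] x [-0.0006  0.0006 -1.    ] jaw 11.584886403752492 turn about tool x (deg) [-0.0151  0.     -0.    ] F [-0.18    0.3296 -0.0222] open 46.44440248834933 q6 -0.774143013008343
shift now-axes [0.1278 0.003  0.0087]  after turn [0.1278 0.003  0.0087]
[[238.196 288.386]] [[228.097  270.4906]]
```

View pics/s1.png

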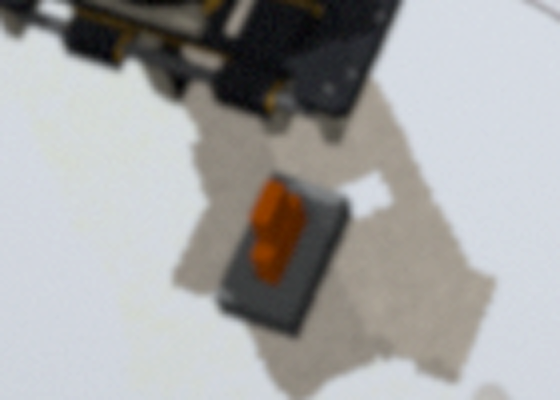

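The picture shows the spacer tab top at crop pixel (275,190), which matches the projected estimate, and the open fingers lie above and behind it. I'll go down and grip.

>>> drive_tool:
  increments:
    - {"claw": 0.5,"slide": [0,0.003,0.0087],"rotation": [0,0,0]}
    - {"claw": 0.5,"slide": [0.04,0,0],"rotation": [0,0,0]}
    - {"claw": 0.5,"slide": [0.04,0,0],"rotation": [0,0,0]}
    - {"claw": 0.5,"slide": [0.03,0,0],"rotation": [0,0,0]}
    - {"claw": 0.5,"slide": [0.018,0,0],"rotation": [0,0,0]}
    - {"claw": 0.5,"slide": [0,0,0],"rotation": [0,0,0]}
    - {"claw": 0.3,"slide": [0,0,0],"rotation": [0,0,0]}
    - {"claw": 0.1,"slide": [0,0,0],"rotation": [0,0,0]}
    - {"claw": 0,"slide": [0,0,0],"rotation": [0,0,0]}
    - {"claw": 0,"slide": [0,0,0],"rotation": [0,0,0]}
  newtons: 15

```text
time: 5.0
position: [523.2, -271.9, 66.3]
ee_rot: [0.704, -0.071, 0.703, 0.071]
wrist_force: [-0.8, -0.4, 0.5]
opening: 11.7
```

>>> drive_tool:
  increments:
    - {"claw": 0,"slide": [0,0,0],"rotation": [0,0,0]}
    - {"claw": 0,"slide": [0,0,0],"rotation": [0,0,0]}
    - {"claw": 0,"slide": [0,0,0],"rotation": [0,0,0]}
  newtons: 30

```text
time: 5.38
position: [523.3, -271.9, 66.3]
ee_rot: [0.704, -0.072, 0.703, 0.071]
wrist_force: [-0.1, -0.1, 5.1]
opening: 11.5
```

>>> drive_tool:
  increments:
    - {"claw": 0,"slide": [-0.01,0,0],"rotation": [0,0,0]}
    - {"claw": 0,"slide": [-0.02,0,0],"rotation": [0,0,0]}
    - {"claw": 0,"slide": [-0.03,0,0],"rotation": [0,0,0]}
    - {"claw": 0,"slide": [-0.035,0,0],"rotation": [0,0,0]}
    - {"claw": 0,"slide": [-0.025,0,0],"rotation": [0,0,0]}
    - {"claw": 0,"slide": [0,0,0],"rotation": [6.5,0,0]}
    - {"claw": 0,"slide": [0,0,0],"rotation": [6.5,0,0]}
    - {"claw": 0,"slide": [0,0,0],"rotation": [0,0,0]}
  newtons: 30

```text
time: 6.38
position: [523.0, -271.7, 186.3]
ee_rot: [0.707, 0.008, 0.707, -0.008]
wrist_force: [-0.5, 0.3, -0.5]
opening: 11.3
```

Run:
```python
from h import *
np.set_printoptions(precision=4,suppress=True)
to([634.8,5.1,150],-1.3)
```

```text
t 6.375 TCP [ 523.0412 -271.7001  186.2739] x [-0.0001  0.0001 -1.    ] jaw -1.3592052535854424 turn about tool x (deg) [-0.0592  0.     -0.    ] F [-0.4974  0.329  -0.5143] open 11.291208291993268 q6 -0.5343952946483911
shift now-axes [0.0363 0.2794 0.1052]  after turn [0.0363 0.2793 0.1055]
```

>>> drive_tool:
  increments:
    - {"claw": 0,"slide": [0,0.02,0.007],"rotation": [0,0,0]}
    - {"claw": 0,"slide": [0,0.04,0.015],"rotation": [0,0,0]}
    - {"claw": 0,"slide": [0,0.05,0.019],"rotation": [0,0,0]}
    - {"claw": 0,"slide": [0,0.05,0.019],"rotation": [0,0,0]}
    - {"claw": 0,"slide": [0,0.05,0.019],"rotation": [0,0,0]}
    - {"claw": 0,"slide": [0.01,0.04,0.016],"rotation": [0,0,0]}
    - {"claw": 0,"slide": [0.016,0.0294,0.0105],"rotation": [0,0,0]}
    - {"claw": 0,"slide": [0.01,0,0],"rotation": [0,0,0]}
    - {"claw": 0,"slide": [0,0,0],"rotation": [0,0,0]}
    - {"claw": 0,"slide": [0,0,0],"rotation": [0,0,0]}

```text
time: 7.62
position: [635.5, 4.2, 150.6]
ee_rot: [0.707, 0.009, 0.707, -0.009]
wrist_force: [0.3, 0.2, -0.5]
opening: 11.6
```

Run:
```python
from h import *
np.set_printoptions(precision=4,suppress=True)
to([634.8,5.1,150],-1.3)
out=np.zeros((600,800,3),np.uint8)
def tile(n,r,f,xy,pts=None):
    im,d=snapshot(n); np.savez(n+'2.npz',im=im,d=d)
    x0,y0,x1,y1=r; a=cv2.convertScaleAbs(cv2.resize(im[y0:y1,x0:x1],None,fx=f,fy=f,interpolation=cv2.INTER_CUBIC),alpha=1.8)
    a=a[:600-xy[1],:800-xy[0]]; out[xy[1]:xy[1]+a.shape[0],xy[0]:xy[0]+a.shape[1]]=a
tile('scene',(275,165,415,285),5,(0,0))
cv2.imwrite('pics/s2.png',out[...,::-1])
# fixture model overlay corner projections for assumed pose
th=np.radians(-1.3);c=np.array([619.5,79.5]);
```

```text
t 7.625 TCP [635.464    4.1799 150.6453] x [ 0.0006 -0.0001 -1.    ] jaw -1.4316696371132747 turn about tool x (deg) [-0.1317 -0.      0.0001] F [ 0.2976  0.2382 -0.497 ] open 11.561404218785066 q6 -0.04158506594858339
shift now-axes [ 0.0006  0.0009 -0.0007]  after turn [ 0.0006  0.0009 -0.0007]
```

View pics/s2.png

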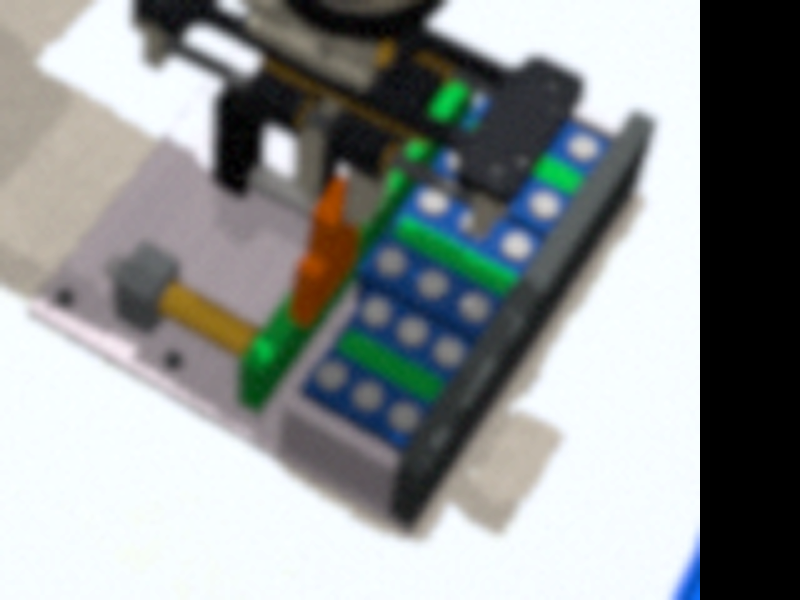

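Scene view: the spacer hangs over the wide gap's region. The blade is at crop (330,270) and the plate end at (260,390). I'll fit the plate edges and the blade offset numerically.

```bash
cat > fit.py <<'E'
from h import *
import sys
tag=sys.argv[1]
def sub(f,n0,thr=.5):  # sub-pixel first crossing
    return None
def green(im): 
    f=im.astype(float); return f[...,1]-np.maximum(f[...,0],f[...,2])
def orange(im):
    f=im.astype(float); return f[...,0]-f[...,2]
def edge(p):   # half-max rising crossing along profile
    k=int(np.argmax(p>0.5*p.max()))
    if k==0: return None
    h=.5*p.max(); return k-1+(h-p[k-1])/(p[k]-p[k-1])
def line(n,im,x10,cols=None,rows=None):
    g=green(im); P=[]
    if cols is not None:
        for c in cols:
            p=g[160:185,c]   # top: from back (small row) forwards
            e=edge(p); 
            if e is not None: P.append(onz(n,(c,160+e),58)[:2])
    else:
        for r in rows:
            p=g[r,300:400]; e=edge(p)
            if e is not None: P.append(onz(n,(300+e,r),58)[:2])
    P=np.array(P); 
    for _ in range(3):
        k=np.polyfit(P[:,1],P[:,0],1); rs=P[:,0]-np.polyval(k,P[:,1]); P=P[abs(rs)<max(1.,2*rs.std())]
    print(n,'plate edge x at y=5,80,150:',np.polyval(k,[5,80,150]),'yaw',np.degrees(-np.arctan(k[0])),'n',len(P),'rms',rs.std(),'y',P[:,1].min(),P[:,1].max())
line('top',np.load('top0.npz')['im'],10.5,cols=range(262,335))
line('scene',np.load('scene0.npz')['im'],-3.5,rows=range(184,240))
im=np.load(f'scene{tag}.npz')['im']; s=sense(); tcp=s['position']; q=s['ee_rot']
A=R.from_quat([q[1],q[2],q[3],q[0]]).as_matrix()
def blade(dx,dy,dz=0):
    c=tcp+[dx,dy,0]; t=A[:,2]; w=A[:,1]; up=-A[:,0]
    return np.array([c+t*a*6+w*b*22+up*(h-61.3+dz) for a in(-1,1) for b in(-1,1) for h in(4,55)])
o=orange(im); x0,y0=275,165
m=(o>0.5*np.percentile(o[y0:285,x0:415],99.5)).astype(np.uint8); 
n,L,st,_=cv2.connectedComponentsWithStats(m); 
lab=L[212:230,330:346]; lab=np.bincount(lab[lab>0]).argmax(); M=L==lab
print('orange rect',st[lab])
F=8
def ov(d):
    h=cv2.convexHull(((proj('scene',blade(*d))+.5)*F).astype(np.float32)).astype(np.int32)
    H=np.zeros((400*F,640*F),np.uint8); cv2.fillConvexPoly(H,h,1); return H
# left boundary per row
H=ov((0,0)); D=[]
for r in range(214,236):
    e=edge(o[r,310:350]); row=np.nonzero(H[int((r+.5)*F)])[0]
    if e is not None and len(row): D.append((r,310+e,row[0]/F-.5,row[-1]/F-.5))
for d in D: print(np.round(d,1),end=' ')
E
python3 fit.py 2
```

```text
top plate edge x at y=5,80,150: [623.73 626.88 629.83] yaw -2.4119674116648144 n 57 rms 0.4588152260546543 y -20.64565062580327 169.3432187820357
scene plate edge x at y=5,80,150: [610.63 613.49 616.16] yaw -2.181392273621904 n 52 rms 0.4238955856292713 y -35.078200667222745 157.50541139062443
orange rect [333 200  14  30 214]
[214.  336.2 336.5 347.1] [215.  335.7 335.8 347. ] [216.  335.2 335.  346.9] [217.  334.6 334.5 346.6] [218.  334.3 334.4 346. ] [219.  334.2 334.4 345.2] [220.  334.1 334.2 344.6] [221.  333.6 334.1 343.9] [229.  311.  336.4 338.2]
```

>>> drive_tool:
  increments:
    - {"claw": 0,"slide": [0,0.0008,-0.0013],"rotation": [0.9,0,0]}
    - {"claw": 0,"slide": [0.015,0,0],"rotation": [0,0,0]}
    - {"claw": 0,"slide": [0.012,0,0],"rotation": [0,0,0]}
    - {"claw": 0,"slide": [0.008,0,0],"rotation": [0,0,0]}
    - {"claw": 0,"slide": [0.006,0,0],"rotation": [0,0,0]}
    - {"claw": 0,"slide": [0,0,0],"rotation": [0,0,0]}

```text
time: 8.43
position: [634.0, 5.8, 108.5]
ee_rot: [0.707, 0.014, 0.707, -0.014]
wrist_force: [0.4, -0.0, -0.8]
opening: 11.6
```

Run:
```python
from h import *
np.set_printoptions(precision=4,suppress=True)
to([634.2,5,69.5],-2.3)
im,d=snapshot('scene')
a=cv2.convertScaleAbs(cv2.resize(im[190:260,310:390],None,fx=8,fy=8,interpolation=cv2.INTER_CUBIC),alpha=1.8)
cv2.imwrite('pics/s3.png',a[...,::-1])
```

```text
t 8.425 TCP [633.9904   5.7804 108.5496] x [-0.0007  0.     -1.    ] jaw -2.303054853682012 turn about tool x (deg) [-0.0031  0.     -0.    ] F [ 0.3591 -0.0215 -0.83  ] open 11.614847593482933 q6 -0.024087862311310076
shift now-axes [ 0.039  -0.0008  0.0003]  after turn [ 0.039  -0.0008  0.0003]
```

View pics/s3.png

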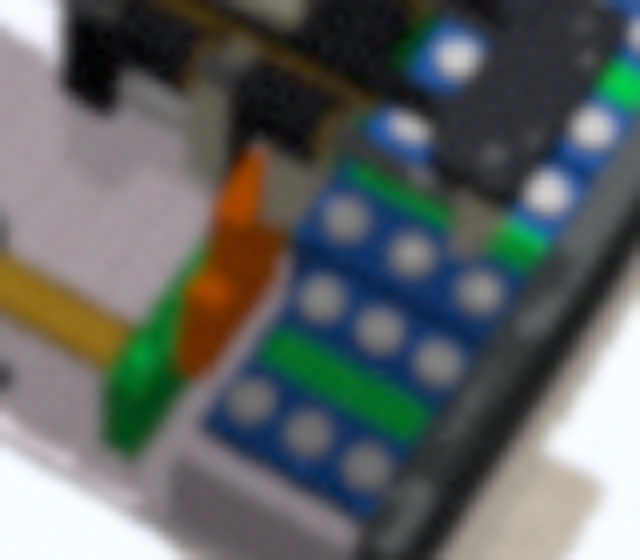

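The foot has entered between plate and block c (blade at crop (225,300)), with no contact force. I'll continue down.

>>> drive_tool:
  increments:
    - {"claw": 0,"slide": [0.008,0,0],"rotation": [0,0,0]}
    - {"claw": 0,"slide": [0.01,0,0],"rotation": [0,0,0]}
    - {"claw": 0,"slide": [0.01,0,0],"rotation": [0,0,0]}
    - {"claw": 0,"slide": [0.006,0,0],"rotation": [0,0,0]}
    - {"claw": 0,"slide": [0.002,0,0],"rotation": [0,0,0]}
    - {"claw": 0,"slide": [0,0,0],"rotation": [0,0,0]}

```text
time: 9.22
position: [634.2, 5.7, 73.0]
ee_rot: [0.707, 0.014, 0.707, -0.014]
wrist_force: [0.0, -0.1, -0.1]
opening: 11.3
```

>>> drive_tool:
  increments:
    - {"claw": 0,"slide": [0.001,0,0],"rotation": [0,0,0]}
    - {"claw": 0,"slide": [0.001,0,0],"rotation": [0,0,0]}
    - {"claw": 0,"slide": [0,0,0],"rotation": [0,0,0]}

```text
time: 9.6
position: [634.2, 5.7, 71.0]
ee_rot: [0.707, 0.014, 0.707, -0.014]
wrist_force: [-0.0, 0.5, -1.0]
opening: 11.2
```

>>> drive_tool:
  increments:
    - {"claw": 0,"slide": [0.001,0,0],"rotation": [0,0,0]}
    - {"claw": 0,"slide": [0.0007,0,0],"rotation": [0,0,0]}
    - {"claw": 0,"slide": [0,0,0],"rotation": [0,0,0]}

```text
time: 9.98
position: [634.2, 5.7, 69.4]
ee_rot: [0.707, 0.014, 0.707, -0.014]
wrist_force: [-0.7, 0.4, -0.5]
opening: 11.4
```

>>> drive_tool:
  increments:
    - {"claw": 0,"slide": [0.0005,0,0],"rotation": [0,0,0]}
    - {"claw": 0,"slide": [0,0,0],"rotation": [0,0,0]}

```text
time: 10.22
position: [634.5, 5.8, 69.3]
ee_rot: [0.707, 0.014, 0.707, -0.014]
wrist_force: [-0.9, 1.7, 4.7]
opening: 11.1
```

>>> drive_tool:
  increments:
    - {"claw": 0.17,"slide": [0,0,0],"rotation": [0,0,0]}
    - {"claw": 0.25,"slide": [0,0,0],"rotation": [0,0,0]}
    - {"claw": 0.4,"slide": [0,0,0],"rotation": [0,0,0]}
    - {"claw": 0.4,"slide": [0,0,0],"rotation": [0,0,0]}
    - {"claw": 0.4,"slide": [-0.01,0,0],"rotation": [0,0,0]}
    - {"claw": 0.4,"slide": [-0.03,0,0],"rotation": [0,0,0]}
    - {"claw": 0.4,"slide": [-0.04,0,0],"rotation": [0,0,0]}
    - {"claw": 0.4,"slide": [-0.04,0,0],"rotation": [0,0,0]}
    - {"claw": 0,"slide": [0,0,0],"rotation": [0,0,0]}
    - {"claw": 0,"slide": [0,0,0],"rotation": [0,0,0]}

```text
time: 11.48
position: [633.8, 5.7, 188.4]
ee_rot: [0.707, 0.014, 0.707, -0.014]
wrist_force: [-0.4, 0.7, 0.3]
opening: 21.4
```

Run:
```python
from h import *
np.set_printoptions(precision=4,suppress=True)
to([515,84,68],-2.3)
im,d=snapshot('scene'); W=cloud('scene',d)
out=np.zeros((480,560,3),np.uint8)
a=cv2.convertScaleAbs(cv2.resize(im[180:260,300:390],None,fx=6,fy=6,interpolation=cv2.INTER_CUBIC),alpha=1.8)
cv2.imwrite('pics/s4.png',a[...,::-1])
c0=np.array([634.4,5.7]); print('expected tab top px',proj('scene',[[634.4,5.7,101]]))
```

```text
t 11.475 TCP [633.8071   5.7312 188.4483] x [-0.0006  0.     -1.    ] jaw -2.309205284105554 turn about tool x (deg) [-0.0092 -0.     -0.    ] F [-0.4413  0.6872  0.3405] open 21.421121142020034 q6 -0.024067143215432043
shift now-axes [ 0.1205  0.0734 -0.1218]  after turn [ 0.1205  0.0734 -0.1218]
expected tab top px [[340.3452 219.9629]]
```

View pics/s4.png

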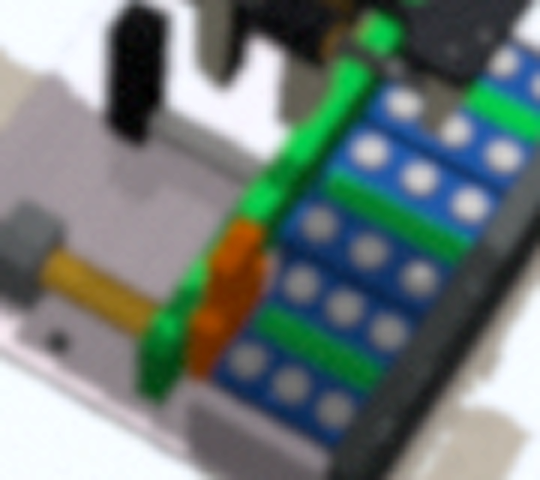

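The spacer stands upright in the wide gap, with the tab top at crop (240,235) against (242,240) expected. Now the push: fingers shut, down in front of the grip.

>>> drive_tool:
  increments:
    - {"claw": 0,"slide": [0,0.018,-0.036],"rotation": [0,0,0]}
    - {"claw": 0,"slide": [0,0.018,-0.037],"rotation": [0,0,0]}
    - {"claw": 0,"slide": [0,0.018,-0.037],"rotation": [0,0,0]}
    - {"claw": 0,"slide": [0,0.0185,-0.037],"rotation": [0,0,0]}
    - {"claw": 0,"slide": [0.02,0,0],"rotation": [0,0,0]}
    - {"claw": 0,"slide": [0.04,0,0],"rotation": [0,0,0]}
    - {"claw": 0,"slide": [0.04,0,0],"rotation": [0,0,0]}
    - {"claw": 0,"slide": [0.016,0,0],"rotation": [0,0,0]}
    - {"claw": 0,"slide": [0,0,0],"rotation": [0,0,0]}
    - {"claw": 0,"slide": [0,0,0],"rotation": [0,0,0]}

```text
time: 12.78
position: [490.9, 84.2, 73.9]
ee_rot: [0.708, 0.014, 0.706, -0.014]
wrist_force: [-0.3, 0.8, 0.5]
opening: 0.5
```

Run:
```python
from h import *
np.set_printoptions(precision=4,suppress=True)
to([512,83,72],-2.3)
out=np.zeros((480,800,3),np.uint8)
im,d=snapshot('scene')
a=cv2.convertScaleAbs(cv2.resize(im[160:260,280:380],None,fx=4.8,fy=4.8,interpolation=cv2.INTER_CUBIC),alpha=1.8)
cv2.imwrite('pics/s5.png',a[...,::-1])
```

```text
t 12.775 TCP [490.9441  84.1511  73.9019] x [ 0.0015  0.0001 -1.    ] jaw -2.3054279764113996 turn about tool x (deg) [-0.0054  0.      0.    ] F [-0.2721  0.7868  0.4921] open 0.47080920838314755 q6 0.11648609486399351
shift now-axes [ 0.0019 -0.0003  0.0211]  after turn [ 0.0019 -0.0003  0.0211]
```

View pics/s5.png

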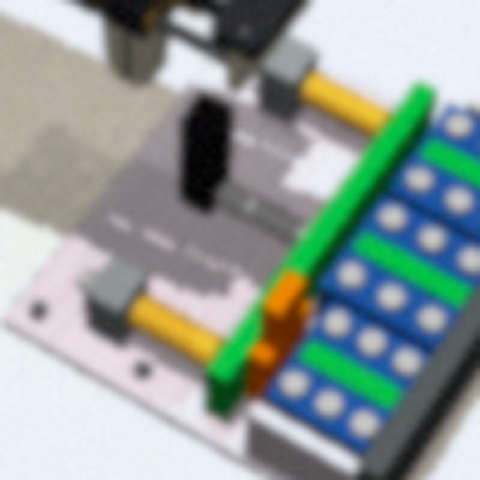

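The picture shows the shut fingers (tip at crop (140,75)) in line in front of the black grip (205,150), and the spacer upright at (275,320). I'll advance until contact.

>>> drive_tool:
  increments:
    - {"claw": 0,"slide": [0.002,0,0.008],"rotation": [0,0,0]}
    - {"claw": 0,"slide": [0,0,0.007],"rotation": [0,0,0]}
    - {"claw": 0,"slide": [0,0,0.003],"rotation": [0,0,0]}
    - {"claw": 0,"slide": [0,0,0],"rotation": [0,0,0]}
  newtons: 30

```text
time: 13.32
position: [508.4, 83.3, 70.8]
ee_rot: [0.707, 0.014, 0.707, -0.014]
wrist_force: [-0.7, -0.2, 0.0]
opening: 0.3
```

>>> drive_tool:
  increments:
    - {"claw": 0,"slide": [0,0,0.002],"rotation": [0,0,0]}
    - {"claw": 0,"slide": [0,0,0.001],"rotation": [0,0,0]}
    - {"claw": 0,"slide": [0,0,0],"rotation": [0,0,0]}

```text
time: 13.7
position: [511.2, 83.2, 70.8]
ee_rot: [0.707, 0.014, 0.707, -0.014]
wrist_force: [0.3, -0.1, 0.8]
opening: 0.3
```

>>> drive_tool:
  increments:
    - {"claw": 0,"slide": [0,0,0.002],"rotation": [0,0,0]}
    - {"claw": 0,"slide": [0,0,0.001],"rotation": [0,0,0]}
    - {"claw": 0,"slide": [0,0,0],"rotation": [0,0,0]}

```text
time: 14.08
position: [514.3, 83.1, 70.8]
ee_rot: [0.707, 0.014, 0.707, -0.014]
wrist_force: [0.1, 0.3, -0.5]
opening: 0.3
```

>>> drive_tool:
  increments:
    - {"claw": 0,"slide": [0,0,0.0015],"rotation": [0,0,0]}
    - {"claw": 0,"slide": [0,0,0.0015],"rotation": [0,0,0]}
    - {"claw": 0,"slide": [0,0,0],"rotation": [0,0,0]}

```text
time: 14.45
position: [516.1, 83.0, 70.6]
ee_rot: [0.706, 0.014, 0.708, -0.014]
wrist_force: [-6.2, 0.3, 4.0]
opening: 0.4
```

>>> drive_tool:
  increments:
    - {"claw": 0,"slide": [0,0,0.0015],"rotation": [0,0,0]}
    - {"claw": 0,"slide": [0,0,0.0015],"rotation": [0,0,0]}
    - {"claw": 0,"slide": [0,0,0],"rotation": [0,0,0]}

```text
time: 14.82
position: [518.8, 82.9, 70.6]
ee_rot: [0.706, 0.014, 0.708, -0.014]
wrist_force: [-7.0, 0.6, 3.6]
opening: 0.6
```

>>> drive_tool:
  increments:
    - {"claw": 0,"slide": [0,0,0.001],"rotation": [0,0,0]}
    - {"claw": 0,"slide": [0,0,0.001],"rotation": [0,0,0]}
    - {"claw": 0,"slide": [0,0,0],"rotation": [0,0,0]}

```text
time: 15.2
position: [520.6, 82.9, 70.6]
ee_rot: [0.706, 0.014, 0.708, -0.014]
wrist_force: [-7.9, 0.9, 5.4]
opening: 0.5
```

>>> drive_tool:
  increments:
    - {"claw": 0,"slide": [0,0,0.001],"rotation": [0,0,0]}
    - {"claw": 0,"slide": [0,0,0.001],"rotation": [0,0,0]}
    - {"claw": 0,"slide": [0,0,0],"rotation": [0,0,0]}

```text
time: 15.58
position: [522.5, 82.8, 70.6]
ee_rot: [0.706, 0.014, 0.708, -0.014]
wrist_force: [-7.4, 0.6, 5.6]
opening: 0.3
```

>>> drive_tool:
  increments:
    - {"claw": 0,"slide": [0,0,0.0005],"rotation": [0,0,0]}
    - {"claw": 0,"slide": [0,0,0.0005],"rotation": [0,0,0]}
    - {"claw": 0,"slide": [0,0,0],"rotation": [0,0,0]}

```text
time: 15.95
position: [523.3, 82.8, 70.5]
ee_rot: [0.705, 0.014, 0.709, -0.014]
wrist_force: [-9.5, 0.5, 6.6]
opening: 0.2
```

>>> drive_tool:
  increments:
    - {"claw": 0,"slide": [0,0,0.0005],"rotation": [0,0,0]}
    - {"claw": 0,"slide": [0,0,0],"rotation": [0,0,0]}
    - {"claw": 0,"slide": [0,0,0],"rotation": [0,0,0]}

```text
time: 16.32
position: [523.3, 82.7, 70.5]
ee_rot: [0.705, 0.014, 0.709, -0.014]
wrist_force: [-10.9, 0.5, 7.3]
opening: 0.7
```

>>> drive_tool:
  increments:
    - {"claw": 0,"slide": [0,0,0.0005],"rotation": [0,0,0]}
    - {"claw": 0,"slide": [0,0,0],"rotation": [0,0,0]}
    - {"claw": 0,"slide": [0,0,0],"rotation": [0,0,0]}

```text
time: 16.7
position: [523.3, 82.8, 70.4]
ee_rot: [0.705, 0.014, 0.709, -0.014]
wrist_force: [-14.2, 1.3, 9.4]
opening: 0.3
```

The position has stalled at 523.3 while the force climbs, so the spacer is squeezed. One small increment more, then I'll check.

>>> drive_tool:
  increments:
    - {"claw": 0,"slide": [0,0,0.0003],"rotation": [0,0,0]}
    - {"claw": 0,"slide": [0,0,0],"rotation": [0,0,0]}
    - {"claw": 0,"slide": [0,0,0],"rotation": [0,0,0]}
    - {"claw": 0,"slide": [0,0,0],"rotation": [0,0,0]}

```text
time: 17.2
position: [523.3, 82.8, 70.4]
ee_rot: [0.704, 0.014, 0.709, -0.014]
wrist_force: [-14.3, 0.7, 10.8]
opening: 0.2
```

Run:
```python
from h import *
to([523,83,70],-2.3)
im,d=snapshot('scene'); np.savez('scene9.npz',im=im,d=d)
a=cv2.convertScaleAbs(cv2.resize(im[160:260,280:400],None,fx=6,fy=6,interpolation=cv2.INTER_CUBIC),alpha=1.8)
cv2.imwrite('pics/s6.png',a[...,::-1]); s=sense(); print(s['time'],s['wrist_force'])
```

```text
t 17.2 TCP [523.34  82.77  70.42] x [-0.01 -0.   -1.  ] jaw -2.2988400942674745 turn about tool x (deg) [0. 0. 0.] F [-14.3    0.68  10.83] open 0.22970775998677354 q6 0.10856913840331839
shift now-axes [ 0.  0. -0.]  after turn [ 0.  0. -0.]
17.25 [-15.26   0.79  10.61]
```

View pics/s6.png

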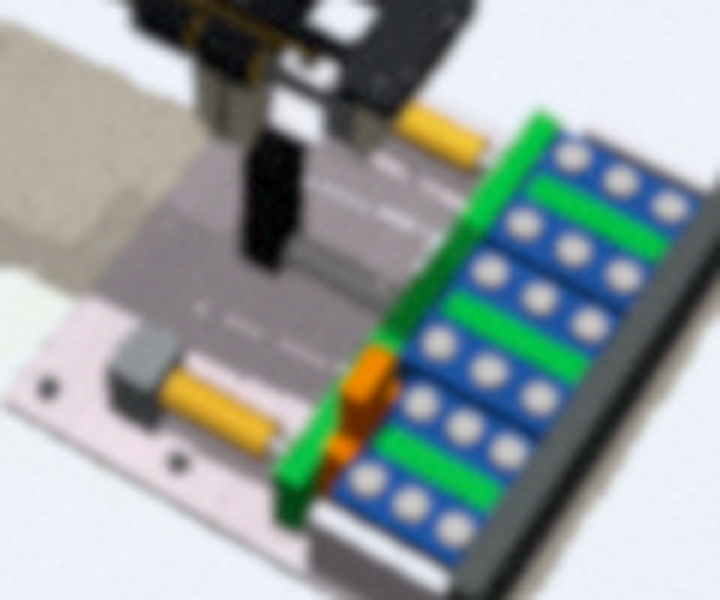

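The plate is closed against the spacer, which stands upright and flush at crop (365,400), and the fingers still press the grip at about 15 N. Handing in.

```bash
python3 -c "
from rig import *
print(sign_off())"
```

```text
the job is handed in; nothing more can be done
None
```

I moved the orange spacer from its rack into the wide gap (in front of block_c), released it, and closed the clamp plate on it. I then handed the job in at about 17 s on the robot clock, with the fingers still pressing the grip.

- **Placing:** the spacer went in tab up with no side contact and touched the floor at TCP z = 69.3 mm, as predicted. After I let go, the picture showed it upright within about 1 pixel of where I expected it.
- **Squeeze:** I pushed the black grip with shut fingers. The plate stalled about 8 mm after contact, as expected with the spacer in place, and the force then rose to about 15 N along the closing direction. The last picture shows the spacer upright between plate and block.
- **Less certain:** the wrist also read about 10 N upwards while pushing, probably friction on the grip, with the tool tilted about 0.6°. Contact came somewhere between 514.3 and 516.1 mm, so the travel is only good to about 1 mm. That can't tell the 8 mm squeeze from the 9.5 mm end stop; the last picture is what supports the squeeze.
- **Bystanders:** I touched none of them as far as the forces showed, but I did not check their positions again at the end.

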